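# Third hand at the mould-frame jig

## Task

I am screwing a wooden box mould together and need a third hand: stand the long pale board with the blue stripe (not the short dark one) on its long edge on the jig's plywood base, centred on the blue line and flat against the yellow sprung fence. Press it squarely towards the springs until the fence's black pointer is in the middle of the green band (about 12 N), never into the red, and hold steady for at least three seconds. Finish still holding it pressed there, without letting go; leave everything else on the table where it is.

Things in the scene. Friction and masses are not known exactly. Their poses are not given: they have to be found in the camera images.
- board: The side board to be held: pale wood, 20 mm thick (its own x), 170 mm long (its own y), 80 mm high (its own z), about 0.18 kg; a 12 mm blue stripe runs round its middle, over both faces and the top. It starts standing on a long edge on the table. Origin: centre of its underside. Either face may go against the fence.
- short_board: The other board, to be left alone: dark wood, no stripe, 20 x 110 x 80 mm (own x, y, z), also standing on its long edge on the table. Origin: centre of its underside. The two boards may have changed places.
- jig: Jig fixed to the table: plywood base 240 mm (own x) by 270 mm (own y), 18 mm thick (top at z = 18 mm). Origin: centre of its underside. Boards are pressed along its +x. Blue centre line at y = 0. Base in front of the fence (x -120 to 15 mm) is free. Behind the fence: rear block 40 mm high (x 90 to 115). At the fence's +y end: white scale post 26 mm high (x 14 to 90, y 106 to 132).
- fence_face (a point): Middle of the yellow fence's flat front face, 30 mm above the base; at rest at x = 15, y = 0, z = 48 mm in the jig's frame; moves with the fence; axes as the jig's. The fence is a low bar 200 mm long (y), 28 mm high, 18 mm thick, with two pads rising to 62 mm above the base at y = -82 to -48 and 48 to 82 mm; the 96 mm gap between them leaves room for a finger behind the board.
- fence (a joint): Travel of the sprung fence along the jig's +x, in m: 0 at rest, end stop 0.030. Springs push back with 0.8 N per mm (8 N at 10 mm, 12 N at 15 mm, 16 N at 20 mm). Its black pointer shows this on the scale post: green band 10 to 20 mm, red field from 24 mm on.
- bowl: Steel bowl, 120 mm wide, 50 mm high, at the back of the table; leave alone. Origin: centre of its underside.
- slip_jar: Terracotta-coloured jar with white cap, 70 mm wide, 100 mm high, at the back of the table; leave alone. Origin: centre of its underside.
- mug: White mug, 76 mm wide, 90 mm high, at the right-hand side of the table; leave alone. Origin: centre of its underside.
- screwdriver: Screwdriver lying at the right-hand side of the table; leave alone.

How it is judged:
By the outcome, as a careful person would: the job done as asked, in the order asked, and still so for the second after the job is handed in, while the arm keeps its last pose, push and grip.
It also fails if it takes over 45 s, if anything falls off the work surface, if the arm or the gripper's body presses on something with over 40 N, if the wrist force passes 120 N, or if a joint passes its speed limit or range.

## Robot

A 6-joint arm with a two-finger parallel gripper is mounted at the origin on the work surface. World frame = base frame: x ahead of the robot, y to its left, z up, the work surface at z = 0. Lengths are in m, angles in rad, forces in N, time in s.
With the tool pointing down it reaches from about 0.25 to 0.775 m from the base axis. Payload 4 kg.
Tool frame: the origin (TCP) lies at the very end of the fingers, on their centre line; the grasp point (between the pads) lies 19 mm behind it; z points along the fingers, y is the direction in which the jaws open and shut (so a half turn about z gives the same grasp; the last joint's range is limited). The gripper opens to 94 mm and grips with 3 to 60 N. Pads are 16 mm wide; open, the fingers measure 119 mm over their backs; the gripper's body (75 mm by 177 mm) begins 78 mm behind the grasp point.
Start: joints at [-1.277, 0.087, 1.371, -0, 1.684, -0.103], TCP at [0.213, -0.507, 0.206] pointing down, gripper open.
Joint ranges: [-3.1, 3.1], [-0.76, 2.03], [0.27, 2.55], [-1.08, 4.22], [0.17, 2.65], [-2.57, 2.57]. Speed limits (rad/s): [2.79, 2.79, 3.14, 3.14, 3.14, 3.14].

## Interface

Orientations are given as [roll, pitch, yaw] about the fixed x, y, z axes, in that order (R = Rz(yaw) Ry(pitch) Rx(roll)).
In Python, from bench import robot, snapshot, models gives the robot as it stands.
- The arm moves only by the tool arm_command, never from a script. Its argument "commands" is text: rows parted by semicolons, each of 7 numbers parted by spaces: the shift along the tool's x, y, z in mm, then the turn, a rotation vector about the tool's x, y, z in degrees, then the opening, from 0 (shut) to 1 (fully open). In form: tx ty tz rx ry rz hand; .... A call has 1 to 12 rows; each row shifts and turns the pose as measured when the row begins, along the tool's axes as they then stand; what a row does not reach is not made up. A row lasts 1/8 s, in which the tool goes at most 62.5 mm and 10.7 degrees, less where a joint would pass 70% of its speed; a pose out of reach is approached as far as the arm can. A call is refused whole if a number of a shift passes 62.5 or a number of a turn 10.7, either way. A call with a gripper value outside its range is refused whole. The fingers move at their own pace and stop on an object; the grip force is fixed at half the most. Time passes only in rows, so rows that do not move let the fingers close. It gives the time, the measured TCP pose, the force and the opening at its end, in the units of the state.
- robot.get_obs(): the state, without advancing time (a new reading comes with each control period).
- snapshot(name): name is "scene" or "side" or "wrist"; returns a dict with "img" (384x512x3 uint8, blue, green, red), "camera_matrix" (3x3 intrinsics, pixels), "origin" and "rotation" of the camera in the world. Camera axes: x right, y down, z forward; pixel columns grow to the right and rows downward; lengths in m; the calibration is good to about 2 mm. A picture is of the moment at which its call begins. There is no depth.
- robot.close_job(): hands the job in, once; it reports no verdict.
Trained networks look in a picture, given as the dict that the camera call returned (one of the last four; its "shot" number tells which), for a name from the list of things; names that differ only in an ending like _2 or _b are one class to them, and where a whole thing is asked for, a point or a joint stands for the part that bears it (a point fixed in the world has none). Each returns a list of dicts, best first, with "conf" (0 to 1); they miss things now and then, are a little off and sometimes report something else, mostly with a low value. They report only what shows in the picture. A call takes as long as a camera call.
- models.spot_in(query, picture): "bbox" ([left, top, width, height] as shares, 0 to 1, of the picture: columns of its width, rows of its height, round what is visible of it).
- models.tip_of(query, picture): "centre" ([column, row] as shares, 0 to 1, of the picture: columns of its width, rows of its height: a listed point, or the origin of a listed thing).
The state is a dict: "time": time; "joint_positions": joint angles; "qvel": joint speeds; "joint_torque": joint torques, N m; "tool_pos": TCP position; "ee_rot": TCP orientation; "wrist_force": force on the tool from outside, world axes, zero at the start; "wrist_torque": the same for the moment, N m; "width": finger opening in m.
Only numpy, scipy, OpenCV 4.12 (cv2) and the standard library are available. Lean on these libraries where they do the work, as an engineer would, in place of code of your own. Each camera call takes 0.05 s, during which the arm holds its last target. There are 200 camera calls.

## Working session

There is one attempt and no reset: what is moved stays moved. The work goes in short steps, Python scripts to look and compute and a tool call to move; the robot and the scene stay as the last step left them, time stands still between calls to the robot, and variables do not carry over. Pictures are saved under pics/ and viewed, about 8 in all and at most 12, crops included, and the job is handed in when it is done.

Besides the shell and the picture viewer there is one more tool, called as a command line: name --argument value ..., lists and objects as JSON in quotes. arm_command: Moves the arm, as the interface text tells. Its arguments: {"type":"object","properties":{"commands":{"type":"string"}},"required":["commands"]}

```bash
mkdir -p pics; ls
cat > h.py <<'E'
import numpy as np, cv2
from bench import robot, snapshot, models
from scipy.spatial.transform import Rotation as R
def ray(s,px,z):
    K=np.array(s["camera_matrix"]);Rm=np.array(s["rotation"]);o=np.array(s["origin"])
    d=Rm@np.linalg.inv(K)@np.array([px[0],px[1],1.]);return o+d*(z-o[2])/d[2]
def proj(s,P):
    K=np.array(s["camera_matrix"]);Rm=np.array(s["rotation"]);o=np.array(s["origin"])
    q=(np.atleast_2d(P)-o)@Rm@K.T;return q[:,:2]/q[:,2:]
E
python3 - <<'E'
from h import *
ims=[]
for n in ["scene","side"]:
    s=snapshot(n);ims.append(s["img"]);np.save(n+".npy",s,allow_pickle=True)
    print(n,np.round(s["origin"],3),np.round(s["rotation"],2).tolist())
    for q in ["board","short_board","jig","fence_face","mug","screwdriver"]:
        for r in models.tip_of(q,s)[:2]: print(q,np.round(np.array(r["centre"])*[512,384],1),round(r["conf"],2))
        for r in models.spot_in(q,s)[:1]: print("  bb",np.round(np.array(r["bbox"])*[512,384,512,384],0),round(r["conf"],2))
cv2.imwrite("pics/a.png",cv2.resize(ims[0],(800,600),interpolation=cv2.INTER_CUBIC))
cv2.imwrite("pics/b.png",cv2.resize(ims[1],(800,600),interpolation=cv2.INTER_CUBIC))
print(robot.get_obs())
E
```

```text
pics
scene [ 1.48  -0.025  0.826] [-2.28, 0.01, 1.61]
board [322.4 186.9] 0.76
  bb [300. 168.  52.  20.] 0.61
short_board [364.7 193.8] 0.86
  bb [347. 172.  40.  30.] 0.71
jig [241.4 194.3] 0.6
  bb [203. 167.  83.  55.] 0.96
fence_face [244.7 185.6] 0.67
fence_face [323.8 182.8] 0.62
  bb [216. 174.  57.  27.] 0.61
  bb [121. 185.  32.  34.] 0.82
screwdriver [157.8 158.7] 0.63
  bb [158. 144.  10.  21.] 0.4
side [ 0.563 -1.063  0.784] [-2.18, -0.0, -0.02]
board [228.6 165.9] 0.72
  bb [225. 135.   8.  47.] 0.56
short_board [242.3 145.6] 0.53
  bb [240. 122.   8.  32.] 0.59
jig [241.2 219.1] 0.7
  bb [199. 177.  98.  81.] 0.76
fence_face [244.6 207.9] 0.85
  bb [239. 183.  40.  57.] 0.77
mug [285.7 315.7] 0.61
  bb [271. 277.  45.  54.] 0.79
screwdriver [157.8 322.6] 0.77
  bb [111. 314.  93.  17.] 0.56
{'time': 1.3, 'joint_positions': array([-1.27712001e+00,  8.72026329e-02,  1.37070187e+00,  1.91241595e-07,
        1.68357978e+00, -1.03119551e-01]), 'qvel': array([-0.0007082 , -0.00035434,  0.00133467, -0.0002379 , -0.00056799,
       -0.0009409 ]), 'joint_torque': array([-1.61172309e-03, -3.40043020e+01, -3.02594054e+01,  7.15484913e-02,
        2.38041335e-02, -2.56123208e-06]), 'tool_pos': array([ 0.21254897, -0.5072971 ,  0.20550349]), 'ee_rot': array([3.14148484e+00, 1.09661408e-05, 3.96795889e-01]), 'wrist_force': array([-0.30408548,  0.16422524,  0.27656317]), 'wrist_torque': array([ 0.01905033, -0.01246504, -0.03190287]), 'width': 0.09377339842336417}
```

View pics/a.png

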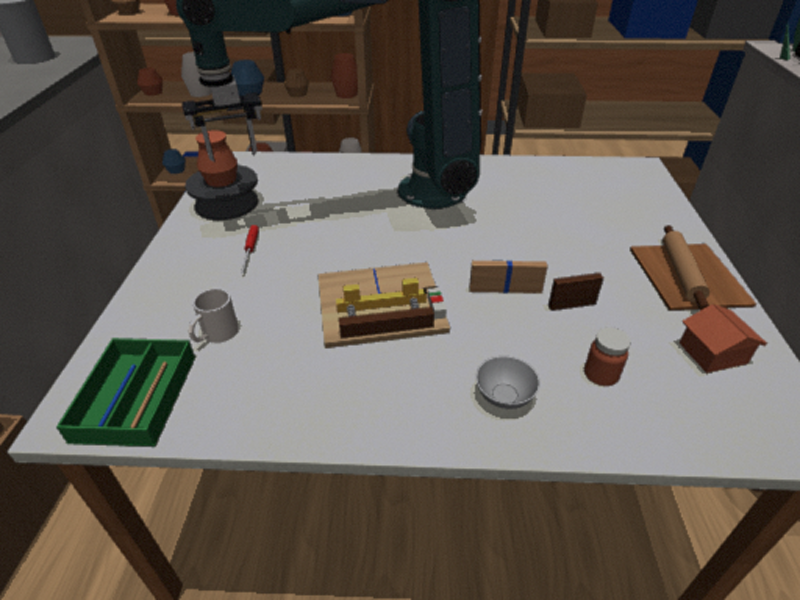

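View pics/b.png

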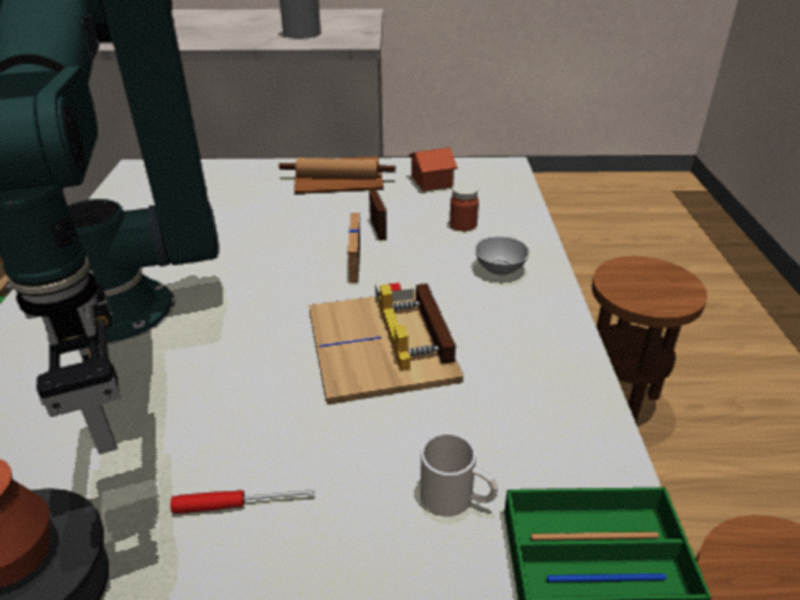

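The scene and side views agree. The striped board is at scene (508,277), the dark one at (576,291), and the jig at (383,303) with its fence facing the robot. Next I turn corner pixels into positions.

Run:
```python
from h import *
S={n:np.load(n+".npy",allow_pickle=True).item() for n in ["scene","side"]}
k=.64
def p(n,pts,z):
    for q in pts: print(n,q,np.round(ray(S[n],np.array(q)*k,z),4)[:2])
print("jig top corners");p("scene",[(318,273),(433,263),(448,328),(326,338)],.018);p("side",[(310,302),(327,392),(461,375)],.018)
print("blue line");p("side",[(320,346),(381,338)],.018);p("scene",[(375,269),(379,293)],.018)
print("board top");p("scene",[(471,261),(547,262),(508,261)],.08);p("side",[(349,213),(360,213),(348,247),(359,247),(354,230)],.08)
print("board bottom");p("scene",[(471,291),(545,293)],0);p("side",[(348,279),(358,280)],0)
print("short top");p("scene",[(551,279),(602,274)],.08)
for n in S:
  s=S[n]
  for q,z in [("board",0),("jig",0),("fence_face",.048)]:
    pass
p("scene",[(322.4/k,186.9/k)],0);p("side",[(228.6/k,165.9/k)],0)
p("scene",[(241.4/k,194.3/k)],0);p("side",[(241.2/k,219.1/k)],0)
p("scene",[(244.7/k,185.6/k)],.048);p("side",[(244.6/k,207.9/k)],.048)
# crops
c=S["scene"]["img"][160:230,195:395];c=cv2.resize(c,None,fx=4,fy=4,interpolation=cv2.INTER_CUBIC)
d=S["side"]["img"][118:262,190:305];d=cv2.resize(d,None,fx=2.2,fy=2.2,interpolation=cv2.INTER_CUBIC)
o=np.zeros((600,800,3),np.uint8);o[:280,:800]=c;o[282:282+d.shape[0],:d.shape[1]]=d[:318]
cv2.imwrite("pics/c.png",o)
```

```text
jig top cornersTraceback (most recent call last):
  File "<stdin>", line 6, in <module>
  File "<stdin>", line 5, in p
  File "h.py", line 6, in ray
    d=Rm@np.linalg.inv(K)@np.array([px[0],px[1],1.]);return o+d*(z-o[2])/d[2]
                                                                         ~^^^
IndexError: invalid index to scalar variable.
```

The camera rotation comes as a rotation vector, so I'll convert it.

```bash
sed -i 's/Rm=np.array(s\["rotation"\])/Rm=R.from_rotvec(s["rotation"]).as_matrix()/' h.py
python3 - <<'E'
from h import *
S={n:np.load(n+".npy",allow_pickle=True).item() for n in ["scene","side"]}
k=.64
def p(n,pts,z):
    for q in pts: print(n,np.round(q),np.round(ray(S[n],np.array(q)*k,z),4)[:2])
print("jig top corners");p("scene",[(318,273),(433,263),(448,328),(326,338)],.018);p("side",[(310,302),(327,392),(461,375)],.018)
print("blue line");p("side",[(320,346),(381,338)],.018);p("scene",[(375,269),(379,293)],.018)
print("board top");p("scene",[(471,261),(547,262),(508,261)],.08);p("side",[(349,213),(360,213),(348,247),(359,247),(354,230)],.08)
print("board bottom");p("scene",[(471,291),(545,293)],0);p("side",[(348,279),(358,280)],0)
print("short top");p("scene",[(551,279),(602,274)],.08)
print("nets");p("scene",[(322.4/k,186.9/k)],0);p("side",[(228.6/k,165.9/k)],0)
p("scene",[(241.4/k,194.3/k)],0);p("side",[(241.2/k,219.1/k)],0)
p("scene",[(244.7/k,185.6/k)],.048);p("side",[(244.6/k,207.9/k)],.048)
c=S["scene"]["img"][160:230,195:395];c=cv2.resize(c,None,fx=4,fy=4,interpolation=cv2.INTER_CUBIC)
d=S["side"]["img"][118:262,190:305];d=cv2.resize(d,None,fx=2.2,fy=2.2,interpolation=cv2.INTER_CUBIC)
o=np.zeros((600,800,3),np.uint8);o[:280,:800]=c;o[282:282+d.shape[0],:d.shape[1]]=d[:318]
cv2.imwrite("pics/c.png",o)
E
```

```text
jig top corners
scene [318 273] [-4.0653  1.7103]
scene [433 263] [-0.6977  0.8594]
scene [448 328] [-0.4003  0.5035]
scene [326 338] [-2.7702  0.8069]
side [310 302] [ 0.3861 -0.0077]
side [327 392] [ 0.4441 -0.2642]
side [461 375] [ 0.6722 -0.2204]
blue line
side [320 346] [ 0.42   -0.1443]
side [381 338] [ 0.5308 -0.1201]
scene [375 269] [-1.7127  1.1092]
scene [379 293] [-1.4946  0.897 ]
board top
scene [471 261] [-0.1597  0.6928]
scene [547 262] [0.3147 0.5521]
scene [508 261] [0.1043 0.6161]
side [349 213] [0.449  0.2517]
side [360 213] [0.4739 0.2521]
side [348 247] [0.4568 0.1028]
side [359 247] [0.4797 0.1031]
side [354 230] [0.465  0.1742]
board bottom
scene [471 291] [-0.2902  0.635 ]
scene [545 293] [0.1999 0.515 ]
side [348 279] [0.4537 0.1023]
side [358 280] [0.4754 0.0988]
short top
scene [551 279] [0.343  0.4966]
scene [602 274] [0.5378 0.4588]
nets
scene [504. 292.] [-0.0403  0.5733]
side [357. 259.] [0.469  0.1824]
scene [377. 304.] [-1.5497  0.8478]
side [377. 342.] [ 0.5226 -0.111 ]
scene [382. 290.] [-1.3286  0.8679]
side [382. 325.] [ 0.5332 -0.1188]
```

View pics/c.png

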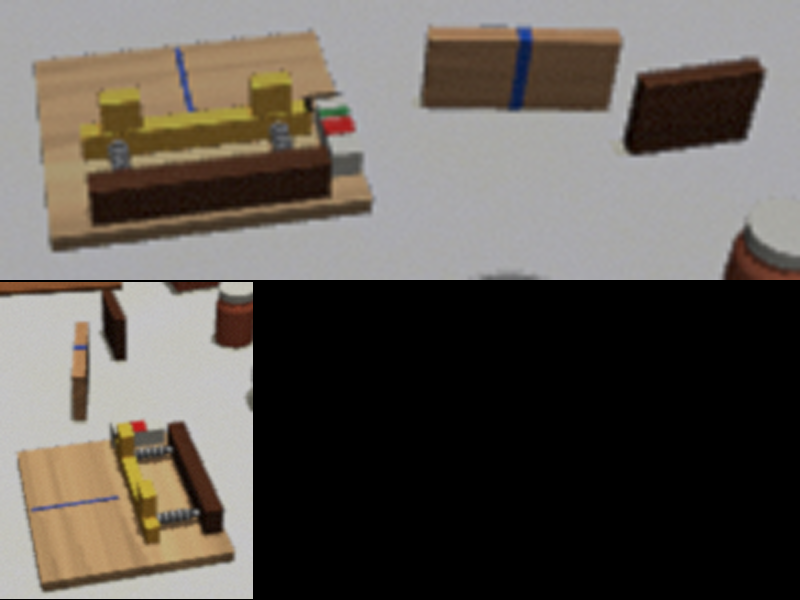

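The scene view came out wrong because its rotation is roll/pitch/yaw. The side view reads nearly the same either way. I'll fix that and fit the poses.

```bash
sed -i 's/R.from_rotvec(s\["rotation"\])/R.from_euler("xyz",s["rotation"])/' h.py
cat > fit.py <<'E'
from h import *
from scipy.optimize import least_squares
S={n:np.load(n+".npy",allow_pickle=True).item() for n in ["scene","side"]}
def sc(q): return (q[0]/4+195,q[1]/4+160)
def sd(q): return (q[0]/2.2+190,(q[1]-282)/2.2+118)
def fit(obs,x0):
    def f(v):
        c,s=np.cos(v[2]),np.sin(v[2]);r=[]
        for n,px,P in obs:
            w=[v[0]+c*P[0]-s*P[1],v[1]+s*P[0]+c*P[1],P[2]]
            r.append(proj(S[n],w)[0]-px)
        return np.ravel(r)
    o=least_squares(f,x0,loss="soft_l1");print(np.round(o.x,4),np.round(f(o.x).reshape(-1,2),1).tolist());return o.x
z=.018
jig=[("scene",sc(q),P) for q,P in [((36,62),(-.12,-.135,z)),((318,33),(-.12,.135,z)),((52,236),(.12,-.135,z)),((371,202),(.12,.135,z)),((178,48),(-.12,0,z))]]
jig+=[("side",sd(q),P) for q,P in [((20,451),(-.12,.135,z)),((42,583),(-.12,-.135,z)),((231,555),(.12,-.135,z)),((33,509),(-.12,0,z))]]
print("jig");fit(jig,[.53,-.12,.1])
h=.08
b=[("scene",sc(q),P) for q,P in [((428,28),(-.01,-.085,h)),((618,31),(-.01,.085,h)),((424,41),(.01,-.085,h)),((620,43),(.01,.085,h)),((422,106),(.01,-.085,0)),((611,109),(.01,.085,0))]]
b+=[("side",sd(q),P) for q,P in [((76,323),(-.01,.085,h)),((88,323),(.01,.085,h)),((72,376),(-.01,-.085,h)),((86,376),(.01,-.085,h)),((74,418),(-.01,-.085,0)),((86,418),(.01,-.085,0))]]
print("board");fit(b,[.465,.17,0])
h=.08
b=[("scene",sc(q),P) for q,P in [((636,75),(.01,-.055,h)),((762,66),(.01,.055,h)),((627,152),(.01,-.055,0)),((748,135),(.01,.055,0))]]
print("short");fit(b,[.5,.3,.1])
E
python3 fit.py
```

```text
jig
[ 0.5351 -0.118   0.1943] [[-0.1, -0.6], [-0.1, -0.1], [-1.4, 0.6], [0.2, 0.2], [0.0, -0.5], [0.1, -0.4], [-0.3, -0.6], [2.6, -1.0], [-1.5, 0.4]]
board
[0.4704 0.1728 0.0149] [[-0.2, -0.5], [0.3, -0.6], [1.2, -0.3], [0.7, -0.2], [-0.0, 0.9], [-0.7, 0.8], [-0.1, -0.6], [0.1, -0.6], [-0.2, 0.4], [-0.4, 0.3], [0.1, 1.8], [0.6, 1.7]]
short
[0.5089 0.3174 0.1846] [[1.2, 0.6], [0.5, -0.1], [-0.5, -1.0], [-1.2, 0.3]]
```

Both fits are good, with residuals around 1 px:

| Item | x (m) | y (m) | Yaw (rad) |
|---|---|---|---|
| Jig | 0.535 | -0.118 | 0.194 |
| Board | 0.470 | 0.173 | 0.015 |

Now I'll move above the board and turn the jaws across its thickness.

arm_command --commands "42 -44 0 0 0 0 1;42 -44 0 0 0 0 1;42 -44 0 0 0 0 1;42 -44 0 0 0 0 1;42 -44 0 0 0 0 1;42 -44 0 0 0 0 1;42 -44 0 0 0 0 1;42 -44 0 0 0 0 1;42 -44 0 0 0 0 1;42 -44 0 0 0 0 1;42 -44 0 0 0 0 1;42 -44 0 0 0 0 1"

```text
time: 2.8
tool_pos: [0.4817, 0.1891, 0.2079]
ee_rot: [3.135, -0.011, 0.388]
wrist_force: [1.3, -1.1, 0.1]
width: 0.0943
```

arm_command --commands "0 0 0 0 0 -10 1;0 0 0 0 0 -10 1;0 0 0 0 0 -10 1;0 0 0 0 0 -10 1;0 0 0 0 0 -10 1;0 0 0 0 0 -10 1;0 0 0 0 0 -8 1;0 0 0 0 0 0 1"

```text
time: 3.8
tool_pos: [0.4819, 0.195, 0.2062]
ee_rot: [3.132, 0.002, 1.622]
wrist_force: [-0.5, 0.2, -0.6]
width: 0.094
```

```bash
cat > go.py <<'E'
from h import *
def need(x,y,z,yaw):
    o=robot.get_obs();T=R.from_euler("xyz",o["ee_rot"])
    d=T.inv().apply(np.array([x,y,z])-o["tool_pos"])*1000
    r=(T.inv()*R.from_euler("xyz",[np.pi,0,yaw])).as_rotvec(degrees=True)
    print("t",np.round(o["time"],2),"pos",np.round(o["tool_pos"],4),"rot",np.round(o["ee_rot"],4),"F",np.round(o["wrist_force"],1),"w",round(o["width"],4));print("shift mm",np.round(d,1),"turn deg",np.round(r,1))
E
python3 - <<'E'
from go import *
s=snapshot("wrist");np.save("wrist.npy",s,allow_pickle=True);cv2.imwrite("pics/d.png",s["img"])
print(s["origin"],s["rotation"]);need(.4704,.1728,.2,np.pi/2+.015)
print(proj(s,[[.4704,.1728,.08],[.4704,.2578,.08],[.4704,.0878,.08],[.535,-.118,.018]]))
E
```

```text
[0.47613299 0.2643394  0.38494126] [ 2.89670977 -0.01047483  0.0519929 ]
t 3.85 pos [0.4819 0.1949 0.2062] rot [3.1321e+00 2.2000e-03 1.6211e+00] F [-0.3 -0.  -0.9] w 0.0938
shift mm [-21.5 -12.7   6.1] turn deg [0.5 0.1 2. ]
[[242.12822306 204.45153705]
 [245.9130757  117.23240225]
 [238.80279016 281.08368292]
 [280.66516776 391.26987463]]
```

View pics/d.png

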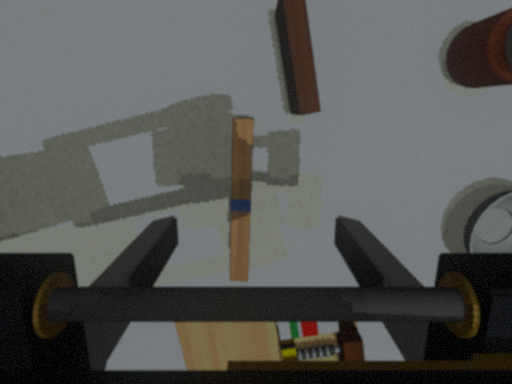

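The wrist view confirms the board. Its top ends are at (243,117) and (239,281) and the stripe is at (240,205), within 2 px of the prediction. I'll align and descend.

arm_command --commands "-22 -14 0 0.5 0 2.2 1;0 0 0 0 0 0 1;0 0 30 0 0 0 1;0 0 40 0 0 0 1;0 0 40 0 0 0 1;0 0 30 0 0 0 1;0 0 0 0 0 0 1"

```text
time: 4.72
tool_pos: [0.4723, 0.1753, 0.064]
ee_rot: [3.134, -0.003, 1.574]
wrist_force: [0.3, -0.3, -0.2]
width: 0.0941
```

```bash
python3 -c "
from go import *
need(.469,.172,.038,np.pi/2+.007)"
```

```text
t 4.72 pos [0.4723 0.1753 0.064 ] rot [ 3.1342e+00 -2.6000e-03  1.5743e+00] F [ 0.3 -0.3 -0.2] w 0.0941
shift mm [-3.4 -3.5 26. ] turn deg [ 0.4 -0.1 -0.2]
```

arm_command --commands "-3.4 -3.5 13 0.4 0 0 1;0 0 13 0 0 0 1;0 0 0 0 0 0 1;0 0 0 0 0 0 0;0 0 0 0 0 0 0;0 0 0 0 0 0 0;0 0 0 0 0 0 0;0 0 0 0 0 0 0;0 0 0 0 0 0 0;0 0 0 0 0 0 0"

```text
time: 5.98
tool_pos: [0.4729, 0.1733, 0.042]
ee_rot: [3.132, -0.005, 1.574]
wrist_force: [-0.9, -0.2, 0.4]
width: 0.0276
```

```bash
python3 -c "
from go import *
need(.469,.172,.038,np.pi/2+.007)"
```

```text
t 5.98 pos [0.4729 0.1733 0.042 ] rot [ 3.1317 -0.0055  1.5738] F [-0.9 -0.2  0.4] w 0.0276
shift mm [-1.3 -3.9  3.9] turn deg [ 0.6 -0.3 -0.2]
```

arm_command --commands "0 -3 2 0.6 -0.3 0 0.25;0 0 0 0.3 0 0 0.2;0 0 0 0 0 0 0;0 0 0 0 0 0 0;0 0 0 0 0 0 0;0 0 0 0 0 0 0"

```text
time: 6.72
tool_pos: [0.4693, 0.1733, 0.0396]
ee_rot: [-3.134, 0.0, 1.574]
wrist_force: [-0.1, -0.3, 0.7]
width: 0.0198
```

```bash
python3 -c "
from go import *
need(.469,.172,.038,np.pi/2+.007)"
```

```text
t 6.72 pos [0.4693 0.1733 0.0396] rot [-3.1337e+00  3.0000e-04  1.5738e+00] F [-0.1 -0.3  0.7] w 0.0198
shift mm [-1.3 -0.3  1.6] turn deg [-0.4  0.  -0.2]
```

Gripped, with a width of 19.8 mm. I'll lift and carry it to the jig.

arm_command --commands "0 0 -20 0 0 0 0;0 0 -40 0 0 0 0;0 0 -40 0 0 0 0;-20 2 0 0 0 0 0;-38 3 0 0 0 0 0;-38 3 0 0 0 0 0;-38 3 0 0 0 0 0;-38 3 0 0 0 0 0;-38 3 0 0 0 0 0;-38 3 0 0 0 0 0;-20 0 0 0 0 -5 0;0 0 0 0 0 -5 0"

```text
time: 8.22
tool_pos: [0.4881, -0.1033, 0.1342]
ee_rot: [-3.123, -0.002, 1.755]
wrist_force: [0.3, 0.2, -2.6]
width: 0.0198
```

Run:
```python
from go import *
s=snapshot("wrist");np.save("wrist2.npy",s,allow_pickle=True)
need(.4909,-.1267,.10,1.765)
o=robot.get_obs();T=R.from_euler("xyz",o["ee_rot"])
# board top at tool z = 0.0396-0.08 => world pts
g=o["tool_pos"]+T.apply([[u,v,.0396-.08] for u,v in [(0,0),(.085,0),(-.085,0)]]);print(np.round(proj(s,g),1))
cv2.imwrite("pics/e.png",cv2.resize(s["img"],(800,600)))
```

```text
t 8.28 pos [ 0.4879 -0.1028  0.134 ] rot [-3.1223e+00 -2.6000e-03  1.7576e+00] F [-0.4  0.2 -2.7] w 0.0196
shift mm [-24.1  -0.9  34. ] turn deg [-1.1 -0.2 -0.4]
[[256.4 260.3]
 [256.2  70.2]
 [256.6 405.1]]
```

View pics/e.png

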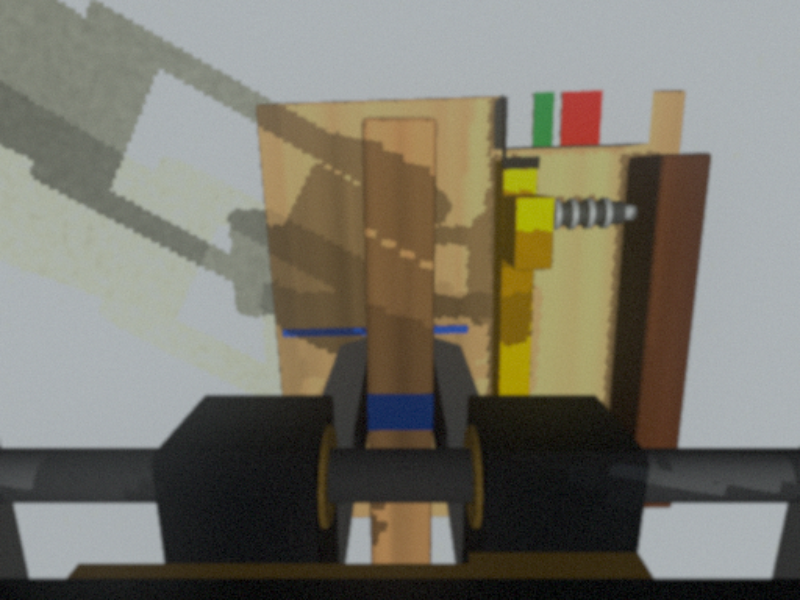

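The board hangs level with its stripe at (400,412). The jig's blue line runs (284,332) to (467,328), and the yellow bar's front edge is at column 500. I'll refine the jig pose from this near view.

Run:
```python
from h import *
s=np.load("wrist2.npy",allow_pickle=True).item();k=1/1.5625
a=ray(s,(283*k,332*k),.018);b=ray(s,(467*k,328*k),.018)
print("line",a,b,"len",np.linalg.norm(b-a),"yaw",np.arctan2(*(b-a)[1::-1]))
c=ray(s,(500*k,395*k),.046);d=ray(s,(501*k,170*k),.046)
print("bar top edge",c,d,"yaw",np.arctan2(-(d-c)[0],(d-c)[1]))
e=ray(s,(258*k,104*k),.018);print("corner",e)
for yaw in (.18,.195,.21):
  ex=np.array([np.cos(yaw),np.sin(yaw)]);ey=np.array([-ex[1],ex[0]])
  O=np.array([.5351,-.118])
  print(yaw,[np.round(((p[:2]-O)@ex,(p[:2]-O)@ey),4) for p in (a,b,c,d,e)])
```

```text
line [ 0.41896431 -0.14325941  0.018     ] [ 0.53095632 -0.11894453  0.018     ] len 0.11460114344296055 yaw 0.2137946462989181
bar top edge [ 0.55342484 -0.14698677  0.046     ] [ 0.52473413 -0.02394662  0.046     ] yaw 0.22908812981867271
corner [ 0.3878407  -0.01285825  0.018     ]
0.18 [array([-0.1188, -0.0041]), array([-0.0042, -0.0002]), array([ 0.0128, -0.0318]), array([0.0066, 0.0944]), array([-0.1261,  0.1298])]
0.195 [array([-0.1188, -0.0023]), array([-0.0042, -0.0001]), array([ 0.0124, -0.032 ]), array([0.0081, 0.0943]), array([-0.1241,  0.1317])]
0.21 [array([-0.1188, -0.0005]), array([-0.0042, -0.0001]), array([ 0.0119, -0.0322]), array([0.0095, 0.0941]), array([-0.1221,  0.1335])]
```

arm_command --commands "-22 1 0 -0.8 0 -1.3 0;0 0 15 0 0 0 0;0 0 20 0 0 0 0;0 0 0 0 0 0 0"

```text
time: 8.78
tool_pos: [0.491, -0.122, 0.0942]
ee_rot: [-3.132, -0.008, 1.777]
wrist_force: [0.0, -0.4, -1.6]
width: 0.0198
```

```bash
python3 -c "
from go import *
need(.4896,-.1254,.0576,1.781)"
```

```text
t 8.78 pos [ 0.491  -0.122   0.0942] rot [-3.1325 -0.0075  1.7772] F [ 0.  -0.4 -1.6] w 0.0198
shift mm [-3.3 -1.7 36.6] turn deg [-0.5 -0.4 -0.2]
```

arm_command --commands "-3.3 -1.7 12 -0.5 -0.4 -0.2 0;0 0 12 0 0 0 0;0 0 6 0 0 0 0;0 0 0 0 0 0 0"

```text
time: 9.28
tool_pos: [0.4898, -0.1245, 0.0624]
ee_rot: [3.141, -0.001, 1.781]
wrist_force: [0.5, 0.2, -1.7]
width: 0.0196
```

Run:
```python
from go import *
need(.4896,-.1254,.0576,1.781)
s=snapshot("wrist");np.save("wrist3.npy",s,allow_pickle=True)
cv2.imwrite("pics/f.png",cv2.resize(s["img"],(800,600)))
```

```text
t 9.28 pos [ 0.4898 -0.1245  0.0624] rot [ 3.1411e+00 -6.0000e-04  1.7814e+00] F [ 0.5  0.2 -1.7] w 0.0196
shift mm [-0.9 -0.4  4.8] turn deg [ 0. -0.  0.]
```

View pics/f.png

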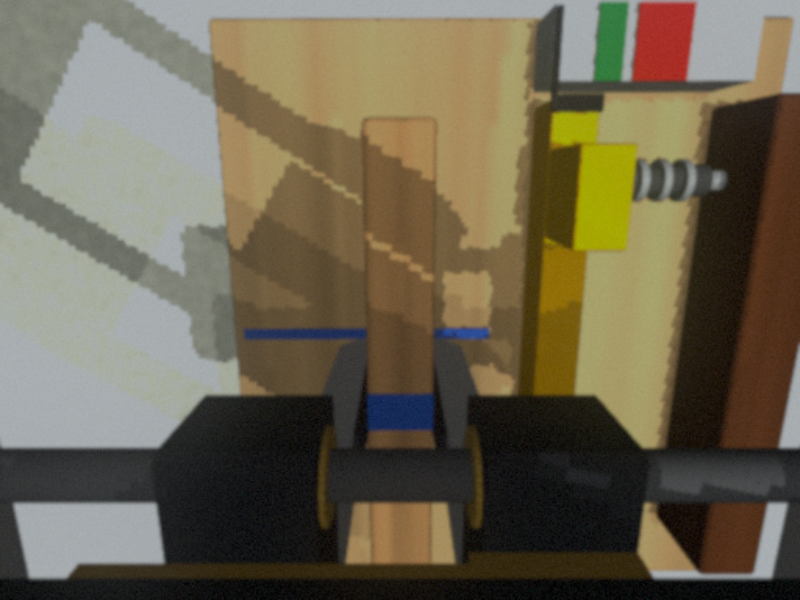

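The board hangs 5 mm above the base, parallel to the fence. The blue line is at row 333, the base corner at (211,20), and the pad's front top edge at (580,147) to (573,250). I'll fit the jig pose and stripe offset from this.

```bash
cat > f2.py <<'E'
from go import *
from scipy.optimize import least_squares
s=np.load("wrist3.npy",allow_pickle=True).item();k=1/1.5625
obs=[((246,333),(-.12,0,.018)),((489,333),(-.0,0,.018)),((211,20),(-.12,.135,.018)),((580,147),(.015,.082,.08)),((573,250),(.015,.048,.08)),((551,112),(.015,.1,.046))]
w=np.array([[1,1],[0,1],[1,1],[1,1],[1,1],[1,0]])
def f(v):
    c,S=np.cos(v[2]),np.sin(v[2])
    P=[[v[0]+c*p[0]-S*p[1],v[1]+S*p[0]+c*p[1],p[2]] for _,p in obs]
    return ((proj(s,P)-np.array([q for q,_ in obs])*k)*w).ravel()
o=least_squares(f,[.534,-.118,.21],loss="soft_l1");v=o.x;print(np.round(v,4),np.round(f(v).reshape(-1,2),1).tolist())
ob=robot.get_obs();T=R.from_euler("xyz",ob["ee_rot"])
zt=ob["tool_pos"][2]-.0396+.08
for n,q in [("stripe",(400,412)),("end",(400,118))]:
    p=ray(s,np.array(q)*k,zt);print(n,"tool",np.round(T.inv().apply(p-ob["tool_pos"])*1000,1),"jig",np.round(R.from_euler("z",-v[2]).apply(p-[v[0],v[1],0])*1000,1))
E
python3 f2.py
```

```text
[ 0.5316 -0.1194  0.221 ] [[-7.4, 1.8], [0.0, 0.3], [-3.9, -0.4], [0.9, -2.2], [0.2, 1.4], [0.9, -0.0]]
stripe tool [ -0.8  -0.4 -40.4] jig [-42.1   3.2 103.2]
end tool [ 83.6  -0.5 -40.4] jig [-41.3  87.6 103.2]
```

Run:
```python
from go import *
for nm,L,st in [("wrist3",[(246,333),(300,333.5),(489,333)],(400,412)),]:
    s=np.load(nm+".npy",allow_pickle=True).item();k=1/1.5625
    o=robot.get_obs();T=R.from_euler("xyz",o["ee_rot"])
    for q in L: p=ray(s,np.array(q)*k,.018);print(p,"tool mm",np.round(T.inv().apply(p-o["tool_pos"])*1000,1))
    # pad top-front edge, base front corner in tool frame
    for q,z in [((580,147),.08),((573,250),.08),((211,20),.018),((551,112),.046)]: p=ray(s,np.array(q)*k,z);print(q,"tool mm",np.round(T.inv().apply(p-o["tool_pos"])*1000,1))
    print(T.inv().apply(np.array(s["origin"])-o["tool_pos"]), (T.inv()*R.from_euler("xyz",s["rotation"])).as_euler("xyz",degrees=True))
s=snapshot("scene");c=s["img"][150:235,190:310];c=cv2.resize(c,None,fx=6.6,fy=6.6,interpolation=cv2.INTER_CUBIC);cv2.imwrite("pics/g.png",c);np.save("scene2.npy",s,allow_pickle=True)
print(c.shape)
```

```text
[ 0.41963319 -0.14318912  0.018     ] tool mm [ -3.5 -72.8  44.7]
[ 0.44451586 -0.13810867  0.018     ] tool mm [ -3.7 -47.4  44.7]
[ 0.53148625 -0.11921612  0.018     ] tool mm [-3.4 41.6 44.8]
(580, 147) tool mm [ 77.5  55.5 -17.1]
(573, 250) tool mm [ 45.2  56.  -17.1]
(211, 20) tool mm [129.9 -77.3  44.7]
(551, 112) tool mm [91.6 55.5 16.9]
[ 0.0693815  -0.00063097 -0.17852332] [-1.38969602e+01  1.99999075e-02  8.99398581e+01]
(561, 792, 3)
```

View pics/g.png

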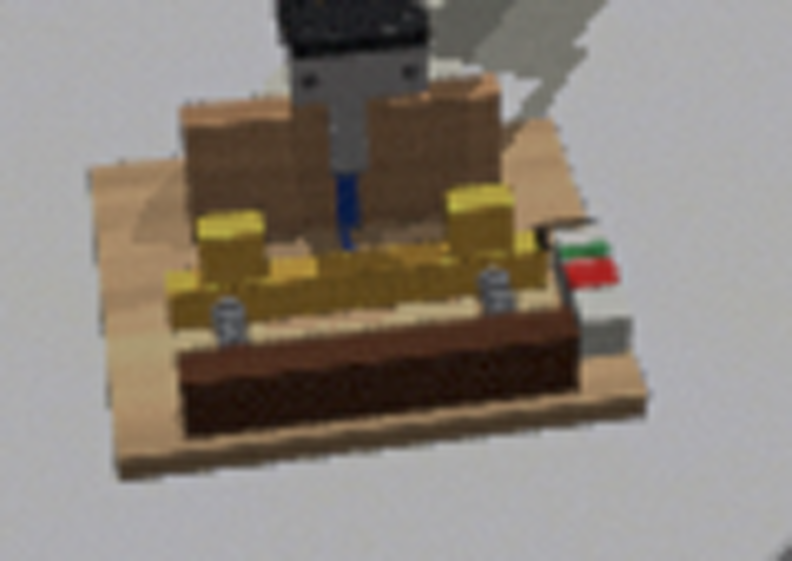

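Measurements against the tool frame:
- **Sideways:** the jig centre line is at tool x ≈ -3.5 and the stripe at about -1, so I shift by -2.5 mm.
- **Gap to the fence:** about 46 mm.

I'll shift and lower.

arm_command --commands "-2.5 0 0 0 0 0 0;0 0 3 0 0 0 0;0 0 2 0 0 0 0;0 0 1 0 0 0 0;0 0 0 0 0 0 0"

```text
time: 10.0
tool_pos: [0.4919, -0.1278, 0.0581]
ee_rot: [3.138, 0.002, 1.781]
wrist_force: [0.3, 0.3, -2.8]
width: 0.0203
```

arm_command --commands "0.5 0 1 0.2 0.1 0 0;0 0 0.5 0 0 0 0;0 0 0.5 0 0 0 0;0 0 0 0 0 0 0"

```text
time: 10.5
tool_pos: [0.4921, -0.1275, 0.0575]
ee_rot: [3.141, 0.001, 1.781]
wrist_force: [-0.8, -0.2, -1.5]
width: 0.0199
```

```bash
python3 -c "
from go import *
need(.4896,-.1254,.0576,1.781);print(robot.get_obs()['wrist_torque'])"
```

```text
t 10.5 pos [ 0.4921 -0.1275  0.0575] rot [3.1408e+00 7.0000e-04 1.7812e+00] F [-0.8 -0.2 -1.5] w 0.0199
shift mm [ 2.6 -2.  -0.1] turn deg [0. 0. 0.]
[ 0.00876682 -0.02647557 -0.00155974]
```

arm_command --commands "0.5 0 1 0 0 0 0;0 0 1 0 0 0 0;0 0 0 0 0 0 0"

```text
time: 10.88
tool_pos: [0.4921, -0.1274, 0.0575]
ee_rot: [3.14, 0.002, 1.781]
wrist_force: [-0.7, 0.2, -1.7]
width: 0.0194
```

arm_command --commands "0 0 2 0 0 0 0;0 0 2 0 0 0 0"

```text
time: 11.12
tool_pos: [0.4923, -0.1275, 0.0575]
ee_rot: [3.14, 0.002, 1.782]
wrist_force: [-5.3, 0.8, 11.7]
width: 0.0197
```

Contact with the base is at z = 0.0575, where the force turned upward. Next I slide towards the fence.

arm_command --commands "0 0 0 0 0 0 0;0 8 0 0 0 0 0;0 8 0 0 0 0 0;0 8 0 0 0 0 0;0 8 0 0 0 0 0;0 4 0 0 0 0 0;0 0 0 0 0 0 0"

```text
time: 12.0
tool_pos: [0.5303, -0.1194, 0.0575]
ee_rot: [3.14, 0.002, 1.782]
wrist_force: [-1.7, -0.4, 1.9]
width: 0.0199
```

```bash
cat > j.py <<'E'
from go import *
o=robot.get_obs();T=R.from_euler("xyz",o["ee_rot"])
print(round(o["time"],2),np.round(o["tool_pos"],4),np.round(o["ee_rot"],4),"F tool",np.round(T.inv().apply(o["wrist_force"]),1),"M tool",np.round(T.inv().apply(o["wrist_torque"]),2))
yaw=.2106;print("rel. contact pose, tool mm",np.round(R.from_euler("xyz",[np.pi,0,1.781]).inv().apply(o["tool_pos"]-[.4923,-.1275,.0575])*1000,1));need(*o["tool_pos"],1.781)
E
python3 j.py
```

```text
12.0 [ 0.5303 -0.1194  0.0575] [3.1404e+00 2.3000e-03 1.7823e+00] F tool [-0.  -1.8 -1.9] M tool [ 0.29  0.32 -0.08]
rel. contact pose, tool mm [-0.1 38.9 -0. ]
t 12.0 pos [ 0.5303 -0.1194  0.0575] rot [3.1404e+00 2.3000e-03 1.7823e+00] F [-1.7 -0.4  1.9] w 0.0199
shift mm [0. 0. 0.] turn deg [0.1 0.1 0.1]
```

Run:
```python
from h import *
s=snapshot("wrist");np.save("wrist4.npy",s,allow_pickle=True)
cv2.imwrite("pics/i.png",cv2.resize(s["img"],(800,600),interpolation=cv2.INTER_CUBIC))
```

```text
(no output)
```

View pics/i.png

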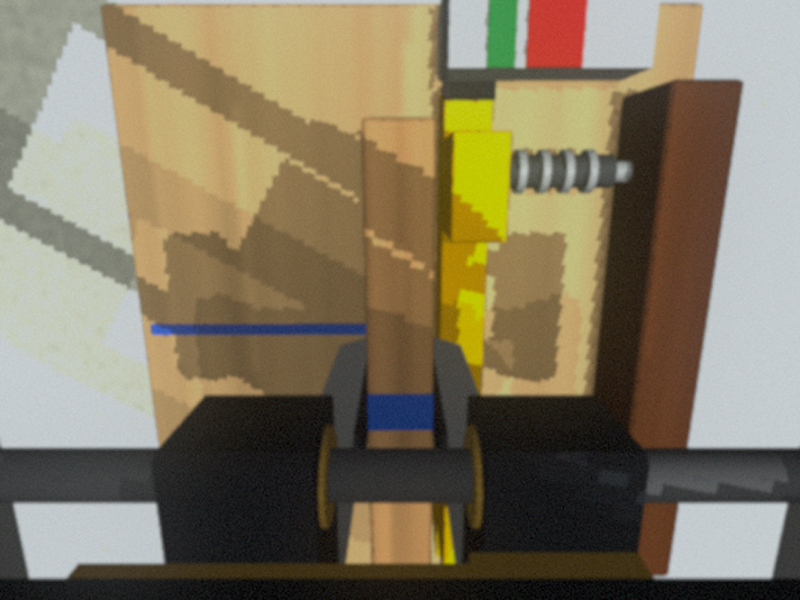

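The board is just short of the fence and parallel to it. The blue line is at row 329, the stripe at (400,412), and the pad's front top edge at column 453.

Run:
```python
from go import *
s=np.load("wrist4.npy",allow_pickle=True).item();k=1/1.5625
o=robot.get_obs();T=R.from_euler("xyz",o["ee_rot"])
for q,z in [((152,329.5),.018),((365,328.5),.018),((400,412),.098),((400,118),.098),((400,394),.098),((400,430),.098),((453,132),.08),((451,241),.08),((436,120),.098),((434,394),.098)]:
    p=ray(s,np.array(q)*k,z);print(q,"tool mm",np.round(T.inv().apply(p-o["tool_pos"])*1000,1))
```

```text
(152, 329.5) tool mm [  -0.3 -113.9   39.4]
(365, 328.5) tool mm [  0.2 -16.1  39.5]
(400, 412) tool mm [ -1.   -0.2 -40.5]
(400, 118) tool mm [ 83.5  -0.3 -40.7]
(400, 394) tool mm [  4.9  -0.2 -40.5]
(400, 430) tool mm [ -7.1  -0.2 -40.5]
(453, 132) tool mm [ 81.4  15.6 -22.6]
(451, 241) tool mm [ 48.7  15.9 -22.6]
(436, 120) tool mm [ 83.    9.2 -40.6]
(434, 394) tool mm [  4.9  10.1 -40.5]
```

The line is at tool x ≈ 0 and the stripe at about -1.2, so I nudge by +1.2 mm. The gap is about 5.7 mm. Then I press in steps.

arm_command --commands "1.3 0 0 0 0 0 0;0 3 0 0 0 0 0;0 3 0 0 0 0 0;0 3 0 0 0 0 0;0 3 0 0 0 0 0;0 3 0 0 0 0 0"

```text
time: 12.8
tool_pos: [0.5411, -0.116, 0.0576]
ee_rot: [-3.134, 0.002, 1.78]
wrist_force: [-8.1, -1.9, 6.7]
width: 0.0198
```

```bash
python3 j.py
```

```text
12.8 [ 0.5411 -0.116   0.0576] [-3.1335e+00  2.1000e-03  1.7804e+00] F tool [-0.1 -8.4 -6.6] M tool [ 1.3   0.23 -0.  ]
rel. contact pose, tool mm [ 1.  50.1 -0.1]
t 12.8 pos [ 0.5411 -0.116   0.0576] rot [-3.1335e+00  2.1000e-03  1.7804e+00] F [-8.1 -1.9  6.7] w 0.0198
shift mm [0. 0. 0.] turn deg [-0.5  0.1 -0. ]
```

arm_command --commands "0 3 -0.3 -0.4 0 0 0;0 3 0 -0.3 0 0 0;0 3 0 -0.2 0 0 0;0 3 0 -0.2 0 0 0"

```text
time: 13.3
tool_pos: [0.5437, -0.1154, 0.0576]
ee_rot: [-3.13, 0.001, 1.779]
wrist_force: [-11.8, -1.4, 7.6]
width: 0.0199
```

```bash
python3 j.py
```

```text
13.3 [ 0.5437 -0.1154  0.0576] [-3.1296e+00  9.0000e-04  1.7790e+00] F tool [  1.1 -11.9  -7.5] M tool [ 1.96  0.1  -0.02]
rel. contact pose, tool mm [ 1.1 52.7 -0.1]
t 13.3 pos [ 0.5437 -0.1154  0.0576] rot [-3.1296e+00  9.0000e-04  1.7790e+00] F [-11.8  -1.4   7.6] w 0.0199
shift mm [0. 0. 0.] turn deg [-0.7  0.  -0.1]
```

arm_command --commands "0 4 -1 -1.3 0 0 0;0 5 -1 -1.3 0 0 0;0 5 -1 -1.2 0 0 0"

```text
time: 13.68
tool_pos: [0.544, -0.1153, 0.0576]
ee_rot: [3.12, -0.001, 1.779]
wrist_force: [-13.6, -2.8, 8.7]
width: 0.0199
```

```bash
python3 j.py
```

```text
13.68 [ 0.544  -0.1153  0.0576] [ 3.1202e+00 -7.0000e-04  1.7788e+00] F tool [  0.1 -13.7  -9. ] M tool [ 3.36 -0.04 -0.03]
rel. contact pose, tool mm [ 1.1 53.1 -0.1]
t 13.68 pos [ 0.544  -0.1153  0.0576] rot [ 3.1202e+00 -7.0000e-04  1.7788e+00] F [-13.6  -2.8   8.7] w 0.0199
shift mm [0. 0. 0.] turn deg [ 1.2 -0.  -0.1]
```

arm_command --commands "0 5 -2.5 0.5 0 0 0;0 5 -2.5 0.3 0 0 0"

```text
time: 13.92
tool_pos: [0.5459, -0.1149, 0.0579]
ee_rot: [-3.13, -0.002, 1.778]
wrist_force: [-8.8, -3.1, -1.4]
width: 0.0197
```

```bash
python3 j.py;python3 - <<'E'
from h import *
s=snapshot("side");np.save("side5.npy",s,allow_pickle=True)
c=s["img"][160:265,185:325];cv2.imwrite("pics/k.png",cv2.resize(c,(800,600),interpolation=cv2.INTER_CUBIC))
E
```

```text
13.93 [ 0.5459 -0.1149  0.0579] [-3.1298e+00 -2.0000e-03  1.7777e+00] F tool [-1.2 -9.2  1.6] M tool [ 1.47 -0.44 -0.17]
rel. contact pose, tool mm [ 1.2 55.1 -0.4]
t 13.92 pos [ 0.5459 -0.1149  0.0579] rot [-3.1298e+00 -2.0000e-03  1.7777e+00] F [-8.8 -3.1 -1.4] w 0.0197
shift mm [0. 0. 0.] turn deg [-0.7 -0.1 -0.2]
```

View pics/k.png

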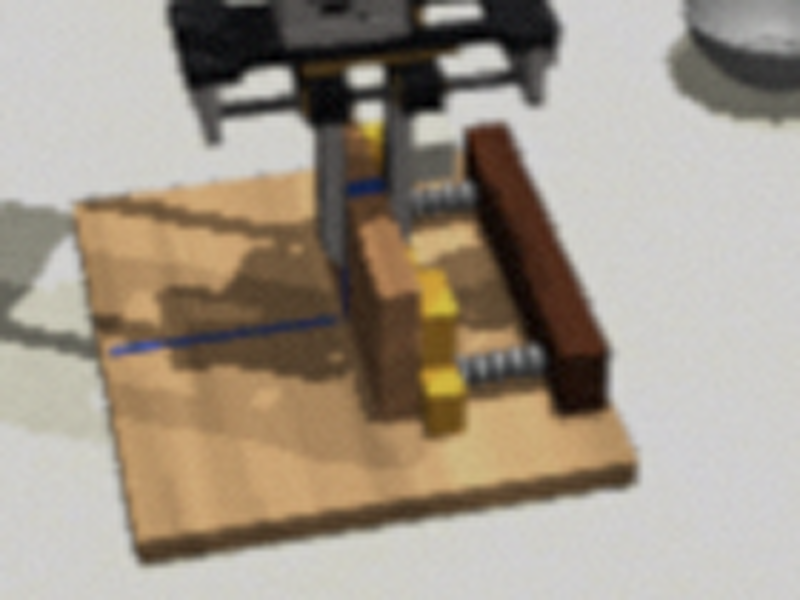

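With the vertical load released, the force matches the springs: about 9 N at roughly 10.5 mm. The board stands flush at (390,340). I need about 4.5 mm more.

arm_command --commands "0 5 -1 -0.3 0 -0.2 0;0 5 -1.3 -0.3 0 -0.1 0"

```text
time: 14.22
tool_pos: [0.548, -0.1144, 0.0578]
ee_rot: [-3.119, -0.003, 1.782]
wrist_force: [-12.7, -2.5, 5.3]
width: 0.0199
```

```bash
python3 j.py
```

```text
14.22 [ 0.548  -0.1144  0.0578] [-3.1193 -0.0034  1.7821] F tool [  0.3 -13.1  -5. ] M tool [ 2.29 -0.32  0.09]
rel. contact pose, tool mm [ 1.2 57.2 -0.3]
t 14.22 pos [ 0.548  -0.1144  0.0578] rot [-3.1193 -0.0034  1.7821] F [-12.7  -2.5   5.3] w 0.0199
shift mm [0. 0. 0.] turn deg [-1.3 -0.2  0.1]
```

arm_command --commands "0 5 -2 -1 0 -0.2 0;0 4.5 -2 -1 0 0 0"

```text
time: 14.48
tool_pos: [0.5481, -0.1143, 0.0577]
ee_rot: [-3.131, -0.005, 1.784]
wrist_force: [-12.3, -2.3, 2.8]
width: 0.0197
```

```bash
python3 j.py
```

```text
14.47 [ 0.5481 -0.1143  0.0577] [-3.1312 -0.0048  1.7838] F tool [  0.4 -12.5  -2.7] M tool [ 2.14 -0.49  0.13]
rel. contact pose, tool mm [ 1.2 57.3 -0.2]
t 14.48 pos [ 0.5481 -0.1143  0.0577] rot [-3.1312 -0.0048  1.7838] F [-12.3  -2.3   2.8] w 0.0197
shift mm [0. 0. 0.] turn deg [-0.6 -0.3  0.2]
```

arm_command --commands "0 6 -2 -0.9 -0.3 0.2 0;0 5.5 -1.8 -0.8 -0.1 0.1 0"

```text
time: 14.72
tool_pos: [0.55, -0.114, 0.0575]
ee_rot: [-3.138, 0.001, 1.777]
wrist_force: [-11.5, -3.2, 3.4]
width: 0.0197
```

```bash
python3 j.py
```

```text
14.72 [ 0.55   -0.114   0.0575] [-3.1382e+00  7.0000e-04  1.7775e+00] F tool [ -0.8 -12.   -3.4] M tool [ 2.13  0.   -0.23]
rel. contact pose, tool mm [ 1.2 59.3 -0. ]
t 14.72 pos [ 0.55   -0.114   0.0575] rot [-3.1382e+00  7.0000e-04  1.7775e+00] F [-11.5  -3.2   3.4] w 0.0197
shift mm [0. 0. 0.] turn deg [-0.2  0.  -0.2]
```

Travel is now about 14.7 mm with 12 N and the tilt near zero. I'll check the pointer and whether the held target is steady.

```bash
python3 - <<'E'
from h import *
a=snapshot("wrist");b=snapshot("scene");np.save("wrist6.npy",a,allow_pickle=True)
w=cv2.resize(a["img"],(520,390),interpolation=cv2.INTER_CUBIC)
c=cv2.resize(b["img"][165:225,200:295],(520,None) if 0 else (328*1,207),interpolation=cv2.INTER_CUBIC)
d=cv2.resize(a["img"][0:60,260:440],(800,210),interpolation=cv2.INTER_CUBIC)
o=np.zeros((600,800,3),np.uint8);o[:390,:520]=w;o[392:,:500]=cv2.resize(a["img"][0:60,250:400],(500,208),interpolation=cv2.INTER_CUBIC)
o[:390,524:]=cv2.resize(b["img"][175:220,265:297],(276,390),interpolation=cv2.INTER_CUBIC);o[392:599,504:]=cv2.resize(b["img"][150:225,195:300],(296,207))
cv2.imwrite("pics/l.png",o)
E
python3 j.py
```

```text
14.82 [ 0.5501 -0.114   0.0575] [-3.1383e+00  6.0000e-04  1.7777e+00] F tool [ -2.1 -11.5  -3.6] M tool [ 1.97 -0.04 -0.25]
rel. contact pose, tool mm [ 1.2 59.3 -0. ]
t 14.82 pos [ 0.5501 -0.114   0.0575] rot [-3.1383e+00  6.0000e-04  1.7777e+00] F [-10.9  -4.4   3.7] w 0.0199
shift mm [0. 0. 0.] turn deg [-0.2  0.  -0.2]
```

View pics/l.png

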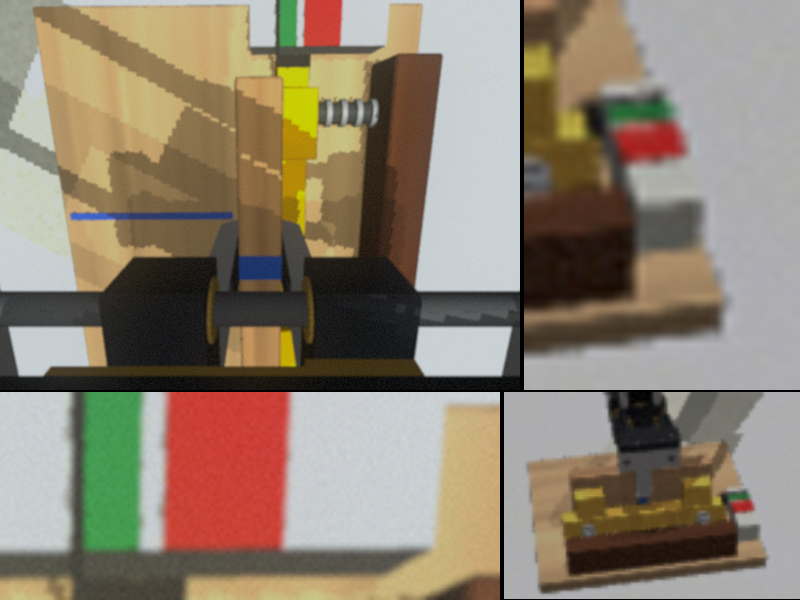

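Run:
```python
from go import *
yaw=.2106;J=lambda p:R.from_euler("z",-yaw).apply(p-np.array([.534,-.118,0]))*1000
def dark(s,rows,c0,c1):
    g=s["img"].max(2).astype(int);
    for r in rows:
        c=np.where(g[r,c0:c1]<60)[0]+c0;print(r,(c.min(),c.max()) if len(c) else None, end="; ")
    print()
for n,px in [("wrist3",[(353.3,66),(385.3,66)]),("wrist6",[(272.5,57),(305.5,57)])]:
    s=np.load(n+".npy",allow_pickle=True).item()
    dark(s,range(52,72,2),250,400)
    print(n,[np.round(J(ray(s,q,.046)),1) for q in px])
s=np.load("wrist6.npy",allow_pickle=True).item();o=robot.get_obs();T=R.from_euler("xyz",o["ee_rot"])
g=s["img"].astype(int);b=(g[...,0]>g[...,2]+50)&(g[...,0]>g[...,1]+30)
for c in (80,140,215,240,255): r=np.where(b[:,c])[0];print(c,r.min(),r.max(),"tool x",np.round(T.inv().apply(ray(s,(c,r.mean()),.018 if c<230 else .098)-o["tool_pos"])*1000,1))
gm=(g[...,1]>g[...,2]+40)&(g[...,1]>g[...,0]+20);rd=(g[...,2]>g[...,1]+90)&(g[...,2]>g[...,0]+90)
for nm,m in (("green",gm),("red",rd)):
    for r in (10,40): c=np.where(m[r,250:450])[0]+250;print(nm,r,[np.round(J(ray(s,(x,r),.044))[0],1) for x in (c.min(),c.max()+1)])
```

```text
52 (np.int64(353), np.int64(356)); 54 (np.int64(353), np.int64(356)); 56 (np.int64(353), np.int64(356)); 58 (np.int64(354), np.int64(355)); 60 (np.int64(355), np.int64(355)); 62 (np.int64(354), np.int64(384)); 64 (np.int64(354), np.int64(384)); 66 (np.int64(352), np.int64(384)); 68 (np.int64(352), np.int64(384)); 70 (np.int64(352), np.int64(355)); 
wrist3 [array([11.3, 97.5, 46. ]), array([29.8, 97.5, 46. ])]
52 None; 54 None; 56 None; 58 (np.int64(384), np.int64(385)); 60 (np.int64(381), np.int64(384)); 62 (np.int64(377), np.int64(387)); 64 (np.int64(370), np.int64(386)); 66 (np.int64(368), np.int64(387)); 68 (np.int64(369), np.int64(386)); 70 (np.int64(367), np.int64(386)); 
wrist6 [array([25.8, 99.1, 46. ]), array([44.2, 99. , 46. ])]
80 210 215 tool x [  -1.8 -126.9   40. ]
140 211 214 tool x [ -1.7 -83.7  39.8]
215 210 214 tool x [ -1.3 -29.6  39.6]
240 253 274 tool x [ -1.   -7.9 -40.4]
255 253 274 tool x [ -1.   -0.7 -40.5]
green 10 [np.float64(27.0), np.float64(36.3)]
green 40 [np.float64(27.2), np.float64(36.7)]
red 10 [np.float64(41.2), np.float64(60.3)]
red 40 [np.float64(41.1), np.float64(60.6)]
```

Everything agrees. The fence travelled 14.5 mm by the pointer block (14.7 to 15.4 by the other estimates), at about 12 N, with the stripe within 0.5 mm of the line. Camera calls advance time while the arm keeps its target, so I'll use them to hold for over 3 s and log.

Run:
```python
from h import *
for i in range(72):
    s=snapshot("wrist")
    if i%9==0 or i==71:
        o=robot.get_obs();T=R.from_euler("xyz",o["ee_rot"]);print(round(o["time"],2),np.round(o["tool_pos"],4),np.round(o["ee_rot"],3),np.round(T.inv().apply(o["wrist_force"]),1),round(o["width"],4))
np.save("wrist7.npy",s,allow_pickle=True);q=snapshot("side")
v=np.zeros((600,800,3),np.uint8);v[:300,:400]=cv2.resize(s["img"],(400,300));v[:300,400:]=cv2.resize(q["img"],(400,300));v[300:]=cv2.resize(q["img"][165:255,185:325],(800,300),interpolation=cv2.INTER_CUBIC)
cv2.imwrite("pics/m.png",v)
```

```text
14.88 [ 0.55   -0.114   0.0575] [-3.138e+00  1.000e-03  1.778e+00] [ -1.4 -11.7  -3.5] 0.02
15.32 [ 0.55   -0.114   0.0576] [-3.138e+00  1.000e-03  1.778e+00] [ -1.5 -11.6  -3.1] 0.0197
15.78 [ 0.5501 -0.114   0.0576] [-3.138e+00  1.000e-03  1.778e+00] [ -1.3 -12.9  -3.3] 0.02
16.23 [ 0.5501 -0.114   0.0576] [-3.138e+00  1.000e-03  1.778e+00] [ -2.1 -11.7  -4. ] 0.0197
16.68 [ 0.55   -0.114   0.0575] [-3.138e+00  1.000e-03  1.778e+00] [ -1.  -12.6  -4.6] 0.0199
17.12 [ 0.55   -0.114   0.0575] [-3.138e+00  1.000e-03  1.778e+00] [ -1.3 -12.3  -3.7] 0.0196
17.57 [ 0.5501 -0.114   0.0576] [-3.138e+00  1.000e-03  1.778e+00] [ -2. -13.  -4.] 0.0198
18.02 [ 0.5501 -0.114   0.0576] [-3.138e+00  1.000e-03  1.778e+00] [ -0.8 -11.7  -3. ] 0.0199
18.43 [ 0.5501 -0.114   0.0575] [-3.138e+00  1.000e-03  1.778e+00] [ -1.1 -12.4  -4. ] 0.0199
```

View pics/m.png

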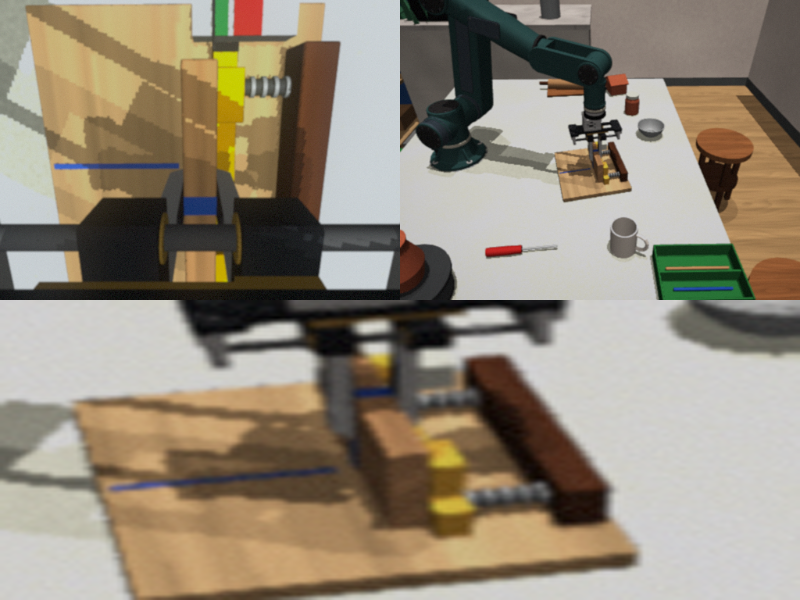

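The board has been held still for 3.6 s and stands upright against both pads, with everything else in place. I'm handing in.

```bash
python3 -c "
from h import *
print(robot.close_job())"
```

```text
the job is handed in; nothing more can be done
None
```

The striped board is standing on its long edge on the jig base, pressed against the yellow fence, and the arm is still holding it there. I handed the job in at about 18.5 s.

**Last checks**
- **Hold:** over 3.6 s the arm moved no more than 0.1 mm, with 11.5 to 13 N towards the springs.
- **Fence travel:** about 14.5 to 15.4 mm by three estimates: pointer block shift, and the board face against two measurements of the resting fence. That is mid-green and well short of the 24 mm red field.
- **Placement:** the stripe is about 0.5 mm from the blue line, and the tool holding the board is within about 0.2° of upright and square.
- **Base contact:** the board presses on the base with a few newtons.
- **Other items:** I touched nothing else. The mug, screwdriver, bowl and jar look unmoved in the last side picture, but the dark board is hidden behind the arm there.

**What disagreed**
- I couldn't make out a distinct pointer tip against the band, so the mid-green reading comes from the measured travel and the force.
- The wrist camera's single-view fit of the jig left errors of several pixels. I used positions relative to the tool instead.
- While pressing, the board leaned up to 1.3° and bore down on the base until I corrected it. The force along the push peaked at 13.7 N in the readings.

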